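Find the lid that snaps onto the hardware box

ROBOT

A 6-joint arm with a two-finger parallel gripper is mounted at the origin on a cart in front of the work surface, level with it; the furniture and walls round the work are solid. World frame = base frame: x ahead of the robot, y to its left, z up, the work surface at z = 0. Lengths are in m, angles in rad, forces in N, time in s.
With the tool pointing down it reaches from about 0.225 to 0.875 m from the base axis. Payload 3.4 kg.
Tool frame: the origin (TCP) lies on the centre line of the jaws, within the pads' length; the fingertips stand 11 mm ahead of it and the grasp point (between the pads) lies 8 mm behind it; z points along the fingers, y is the line along which they close (so a half turn about z gives the same grasp; the last joint's range is limited). The gripper opens to 85 mm and grips with 20 to 120 N. Pads are 22 mm wide; open, the fingers measure 114 mm over their backs; the gripper's body (76 mm by 85 mm) begins 54 mm behind the grasp point. The pads swing forward as they close: fully open they stand 13 mm farther back than shut.
Start: joints at [1.016, 0.276, 1.505, -0, 1.361, -0.121], TCP at [0.242, 0.522, 0.242] pointing down, gripper open.
Joint ranges: [-2.89, 2.89], [-0.75, 2.08], [0.22, 2.7], [-1.18, 4.32], [0.11, 2.71], [-2.7, 2.7]. Speed limits (rad/s): [2.57, 2.57, 3.14, 3.14, 3.14, 3.14].

INTERFACE

Orientations are given as a unit quaternion [w, x, y, z].
In Python, from rig import manip, eyes, job gives the robot as it stands.
- The arm moves only by the tool drive_tool, never from a script. Its argument "rows" is a list of rows, each a list of 3 entries, a list of its own where there are three numbers: the turn, a rotation vector about the world's x, y, z in rad, then the shift along the world's x, y, z in cm, then the finger opening in cm, from 0 to 8.54. A call has 1 to 8 rows; each row shifts and turns the commanded pose from where the row before left it; what a row does not reach is not made up. A row lasts 1/8 s, in which the tool goes at most 62.5 mm and 10.7 degrees, less where a joint would pass 70% of its speed; a pose out of reach is approached as far as the arm can. A call is refused whole if a number of a shift passes 6.25 or a number of a turn 0.188, either way. A call with a gripper value outside its range is refused whole. The fingers move at their own pace and stop on an object; "force" is the grip in N (left out, the last holds). Time passes only in rows, so rows that do not move let the fingers close. It gives the time, the measured TCP pose, the force, the opening and the grip force at its end, in the units of the state.
- manip.get_state(): the state, without advancing time (a new reading comes with each control period).
- eyes.get_image(name): name is "scene" or "top"; returns the picture (400x640x3 uint8, red, green, blue); there is no depth.
- eyes.get_calibration(name): a dict with "camera_matrix" (3x3 intrinsics, pixels), "view" (4x4, takes a point from world to camera coordinates). Camera axes: x right, y up, looking along -z (the intrinsics and any distortion apply to the point x, -y, -z); pixel columns grow to the right and rows downward; lengths in m; the calibration is good to about 2 mm. A picture is of the moment at which its call begins. get_calibration takes no time and is no camera call.
- job.sign_off(): hands the job in; it is judged then, once.
The state is a dict: "clock": time; "qpos": joint angles; "qd": joint speeds; "effort": joint torques, N m; "position": TCP position; "ee_rot": TCP orientation; "contact_force": force on the tool from outside, world axes, zero at the start; "moment": the same for the moment, N m; "width": finger opening in m; "gripper_force": force on a finger pad.
Only numpy, scipy, OpenCV 4.12 (cv2) and the standard library are available. Lean on these libraries where they do the work, as an engineer would, in place of code of your own. Each camera call takes 0.05 s, during which the arm holds its last target. There are 200 camera calls.

TASK

Close the nearer of the two open wooden boxes: two of the lids in the rack look the same, but only one of them goes home in this box, so try them (the third is plainly too long). Lay a lid flat on the bench first, handle up, so that you can take it by its handle, then press it onto the box until it snaps down flush on the rim. The other lids end lying flat on the bench, handle up, or in their places in the rack, and the wax tin and the sanding block stay where they are.

Things in the scene. Friction and masses are not known exactly. Their poses are not given: they have to be found in the camera images.
- box_1_mouth (a point): Open wooden box fixed to the bench, 130 (y) x 86 (x) x 75 mm high outside; point: middle of the mouth at rim height, z up. Looks like box_2, but their mouths differ by 8 mm, and they swap places: the one to close is nearer the robot (x under 0.69 m), the other is at the back (x over 0.72). Sprung brass catches in both end walls stand 4 mm into the mouth, 17 mm deep.
- box_2_mouth (a point): Second open box, outside just like box_1; same point and axes. In either, the right lid (either way round) has 2 mm play each side, first rests on the catches, board about 13 mm above the rim, and snaps home under a push of 4 to 15 N, board on the rim (lid point 4 mm above it). A wrong lid stays 15 to 20 mm above the rim however pushed.
- lid_1_center (a point): Wooden lid, looks the same as lid_2; it fits one of the boxes only, which is not marked. Board 132 long x 88 wide x 8 mm, plug with rounded edge, 19 mm deep, below. The point is mid-board: 44 mm below the top edge when standing, 23 mm above the bench when lying flat on its plug. Axes: x out of the handle face (up once laid or fitted), y along its length, z across (up in rack).
- lid_2_center (a point): Wooden lid, looks the same as lid_1; it fits one of the boxes only, which is not marked. Board 132 long x 88 wide x 8 mm, plug with rounded edge, 19 mm deep, below. The point is mid-board: 44 mm below the top edge when standing, 23 mm above the bench when lying flat on its plug. Axes: x out of the handle face (up once laid or fitted), y along its length, z across (up in rack).
- lid_3_center (a point): Wooden lid like the others but visibly longer, 160 x 88 x 8 mm; fits neither box. Every lid, 0.13 to 0.25 kg, has in the middle of its outer face a dark bar handle 64 long (along the lid) x 16 wide x 28 mm high. Point and axes as for lid_1.
- lid_rack: Fixed rack, base board 235 (x) x 150 (y) x 12 mm, origin under its centre. The lids stand on it on their long edges, 75 mm apart along x, in any order, handles to +x (away from the robot), top edges 100 mm above the bench, between rails at most 54 mm above the bench. At mid top edge a lid is 27 mm thick from 19 mm down (board 8, plug 19); the handle starts 36 mm down.
- wax_tin_center (a point): Round wax tin, 78 mm across, 34 mm high, a bystander; the point is at mid-height.
- sanding_block_center (a point): Sanding block 70 x 110 x 31 mm, a bystander; the point is at mid-height.

How it is judged:
On the way:
1. the lid that fits the nearer box has been laid flat on the bench, handle up (((world x of box_1_mouth below 0.69 m and (angle between lid_1_center's own x axis and vertical below 0.12 rad and height (world z) of lid_1_center below 0.032 m)) or (world x of box_2_mouth below 0.69 m and (angle between lid_2_center's own x axis and vertical below 0.12 rad and height (world z) of lid_2_center below 0.032 m)))), for 0.1 s.
At the end, for the whole second after the job is handed in: The fitting lid is home on the nearer box, handle up: board on the rim within 3.5 mm, centred within 6 mm, level within 0.05 rad. Every other lid stands where it was in the rack (15 mm) or lies flat on the bench, handle up (0.12 rad; board centre under 32 mm). All at rest (((world x of box_1_mouth below 0.69 m and z of lid_1_center in the frame of box_1_mouth between 0.001 and 0.0075 m and horizontal distance between lid_1_center and box_1_mouth below 0.006 m and angle between lid_1_center's own x axis and vertical below 0.05 rad and ((angle between lid_2_center's own x axis and vertical below 0.12 rad and height (world z) of lid_2_center below 0.032 m) or distance of lid_2_center from where it was at the start of the episode below 0.015 m)) or (world x of box_2_mouth below 0.69 m and z of lid_2_center in the frame of box_2_mouth between 0.001 and 0.0075 m and horizontal distance between lid_2_center and box_2_mouth below 0.006 m and angle between lid_2_center's own x axis and vertical below 0.05 rad and ((angle between lid_1_center's own x axis and vertical below 0.12 rad and height (world z) of lid_1_center below 0.032 m) or distance of lid_1_center from where it was at the start of the episode below 0.015 m))) and ((angle between lid_3_center's own x axis and vertical below 0.12 rad and height (world z) of lid_3_center below 0.032 m) or distance of lid_3_center from where it was at the start of the episode below 0.015 m) and linear speed of each of lid_1, lid_2, lid_3 below 0.02 m/s); the robot touches nothing.
It fails at once if the wax tin or the sanding block is moved by more than 20 mm (distance of any of wax_tin_center, sanding_block_center from where it was at the start of the episode above 0.02 m).
It also fails if it takes over 72 s, if anything falls off the work surface, if the arm or the gripper's body presses on something with over 40 N, if the wrist force passes 120 N, or if a joint passes its speed limit or range.

## Working session

There is one attempt and no reset: what is moved stays moved. The work goes in short steps, Python scripts to look and compute and a tool call to move; the robot and the scene stay as the last step left them, time stands still between calls to the robot, and variables do not carry over. Pictures are saved under pics/ and viewed, at most 10 in all, crops included, and the job is handed in when it is done.

Besides the shell and the picture viewer there is one more tool, called after "Emit:" as name(argument=value, ...), one argument or row to a line, values as JSON. drive_tool: Moves the arm, as the interface text tells. Its arguments: {"type":"object","properties":{"rows":{"type":"array"},"force":{"type":"number"}},"required":["rows"]}

```bash
mkdir -p pics; python3 - <<'E'
from rig import manip, eyes, job
import cv2,numpy as np
for n in("scene","top"):
    im=eyes.get_image(n); cv2.imwrite(f"pics/{n}0.png",im[:,:,::-1]); c=eyes.get_calibration(n)
    print(n,np.round(c["camera_matrix"],1).tolist(),np.round(c["view"],3).tolist(),[k for k in c])
s=manip.get_state();print({k:np.round(v,3).tolist() for k,v in s.items()})
E
```

```text
scene [[480.9, 0.0, 324.6], [0.0, 480.9, 200.2], [0.0, 0.0, 1.0]] [[-0.614, -0.789, -0.019, 0.323], [0.369, -0.308, 0.877, -0.314], [-0.698, 0.532, 0.48, -0.508], [0.0, 0.0, 0.0, 1.0]] ['camera_matrix', 'view']
top [[392.4, 0.0, 321.7], [0.0, 392.4, 197.5], [0.0, 0.0, 1.0]] [[0.025, -1.0, 0.012, -0.105], [0.99, 0.027, 0.137, -0.603], [-0.138, 0.009, 0.99, -0.826], [0.0, 0.0, 0.0, 1.0]] ['camera_matrix', 'view']
{'clock': 0.1, 'qpos': [1.016, 0.277, 1.506, 0.0, 1.361, -0.121], 'qd': [0.002, -0.003, -0.003, -0.001, 0.001, 0.001], 'effort': [0.003, -41.77, -24.641, -0.0, 0.006, 0.0], 'position': [0.241, 0.521, 0.241], 'ee_rot': [-0.0, 0.215, 0.977, -0.001], 'contact_force': [0.536, -0.183, -0.163], 'moment': [0.026, -0.054, 0.053], 'gripper_force': 0.0, 'width': 0.086}
```

View pics/scene0.png

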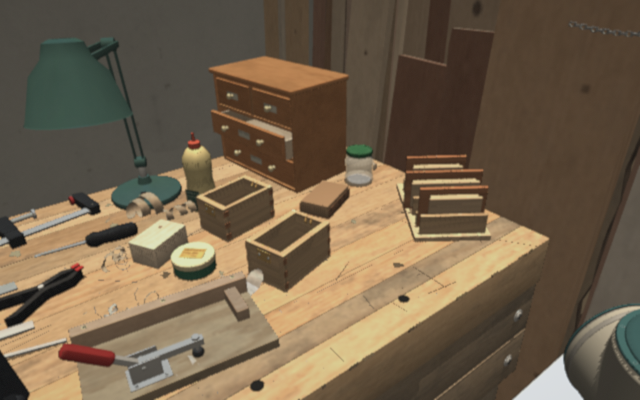

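View pics/top0.png

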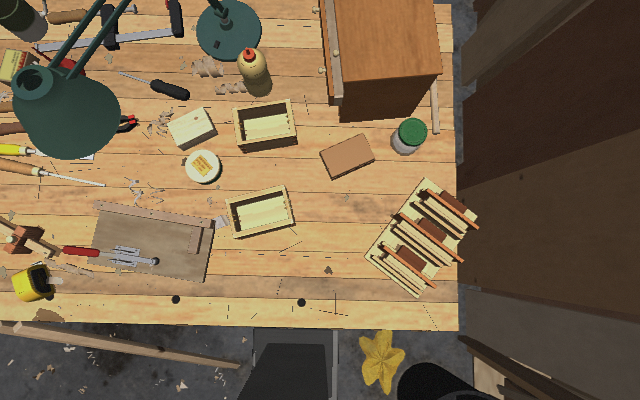

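The top view shows the near box around (260,212), the back box around (265,125), and the rack around (422,240), turned about 35° with three lids. The tin (202,167), the block (347,157, or the pale one at 192,128) and a jar are nearby. I'll zoom in on the rack and boxes.

```bash
cat > h.py <<'E'
import numpy as np,cv2
from rig import manip, eyes, job
def cal(n):
    c=eyes.get_calibration(n); return np.array(c["camera_matrix"]),np.array(c["view"])
def ray(n,u,v):
    K,V=cal(n); d=np.linalg.inv(K)@[u,v,1]; d=V[:3,:3].T@(d*[1,-1,-1]); return -V[:3,:3].T@V[:3,3],d
def onz(n,u,v,z):
    o,d=ray(n,u,v); return o+d*(z-o[2])/d[2]
def proj(n,p):
    K,V=cal(n); q=V[:3,:3]@np.array(p)+V[:3,3]; q=K@(q*[1,-1,-1]); return q[:2]/q[2]
def snap(n,f=None):
    im=np.ascontiguousarray(eyes.get_image(n)[:,:,::-1])
    if f: cv2.imwrite("pics/"+f,im)
    return im
E
python3 - <<'E'
import cv2,numpy as np
im=cv2.imread("pics/top0.png")
a=cv2.resize(im[170:302,352:485],None,fx=4.5,fy=4.5,interpolation=cv2.INTER_CUBIC)
for i in range(0,133,10):
    cv2.line(a,(int(i*4.5),0),(int(i*4.5),5),(0,0,255),1);cv2.line(a,(0,int(i*4.5)),(5,int(i*4.5)),(0,0,255),1)
cv2.imwrite("pics/c1.png",a)
b=cv2.resize(im[85:245,180:380],None,fx=3.7,fy=3.7,interpolation=cv2.INTER_CUBIC)
cv2.imwrite("pics/c2.png",b)
E
```

```text
(no output)
```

View pics/c1.png

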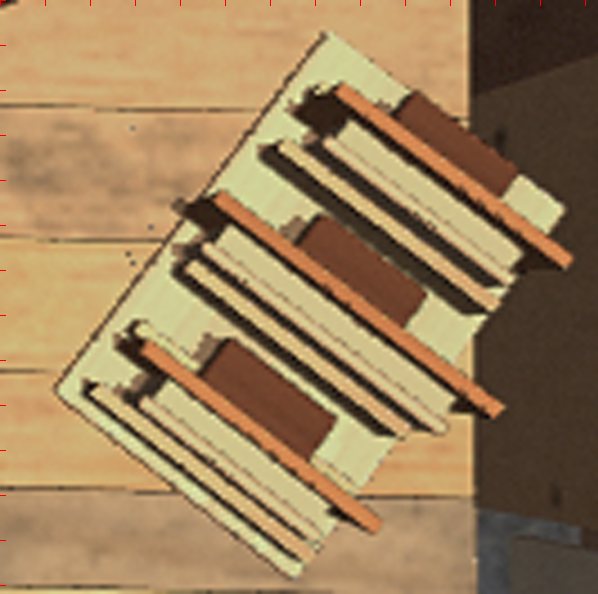

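View pics/c2.png

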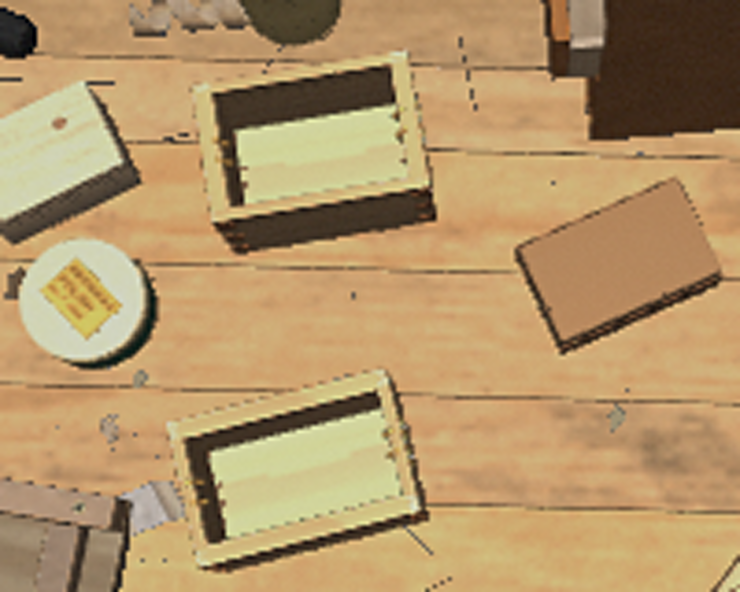

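Crops: lid top edges run (145,343)-(378,528) for the near lid, (215,197)-(500,410) for the middle one (clearly longest, so lid_3), and (340,88)-(570,265) for the back one. The near box's rim corners are about (168,424),(385,371),(425,512),(203,565).

```bash
python3 - <<'E'
from h import *
import itertools
np.set_printoptions(precision=4,suppress=True)
im=cv2.imread("pics/top0.png")
# orange edges by colour mask in rack region, upsampled contours
hsv=cv2.cvtColor(im,cv2.COLOR_BGR2HSV)
x0,y0=352,170
sub=hsv[170:302,352:485]
for uv in [(260,200),(300,240)]: pass
m=cv2.inRange(sub,(5,120,150),(14,255,255))
n,l,st,ce=cv2.connectedComponentsWithStats(m)
for i in range(1,n):
    if st[i,4]<60: continue
    pts=np.argwhere(l==i)[:,::-1]+[x0,y0]
    P=np.array([onz("top",u,v,0.1)[:2] for u,v in pts])
    r=cv2.minAreaRect((P*1000).astype(np.float32)); print("edge",st[i,4],r)
    b=cv2.boxPoints(r)
for name,cs in {"near":[(168,424),(385,371),(427,512),(203,565)],"back":[(194,86),(407,53),(434,186),(214,222)]}.items():
    P=np.array([onz("top",180+a/3.7,85+b/3.7,0.075)[:2] for a,b in cs]); c=P.mean(0)
    print(name,P.tolist(),c,[np.linalg.norm(P[i]-P[i-1]) for i in range(4)],np.arctan2(*(P[0]-P[1])[::-1]),np.arctan2(*(P[3]-P[2])[::-1]))
for a,b in [(325,32),(565,210),(297,578),(55,390)]: print("rack",onz("top",x0+a/4.5,y0+b/4.5,0.012))
for nm,a,b,z in [("tin",85,300,.034),("block",618,265,.031),("pale",55,160,.04)]: print(nm,onz("top",180+a/3.7,85+b/3.7,z))
E
```

```text
edge 206 ((582.3138427734375, -358.47021484375), (130.0916748046875, 7.108500003814697), 53.31210708618164)
edge 249 ((522.5629272460938, -313.24334716796875), (157.62347412109375, 6.925380229949951), 53.25397491455078)
edge 214 ((461.74945068359375, -269.3335266113281), (130.81973266601562, 6.96568489074707), 53.36627197265625)
near [[0.5910514750004822, 0.11536853792433159], [0.6252278763587663, -0.007559346575083684], [0.5445519401884353, -0.03457320613183285], [0.5112617964573554, 0.0908994659096528]] [0.568 0.041] [np.float64(0.08345734411826826), np.float64(0.12759032564150039), np.float64(0.0850785242297437), np.float64(0.12981380935349743)] 1.8419679655021128 1.8301390584349009
back [[0.793069733704169, 0.11193893762352268], [0.8173091972211992, -0.013230402485564355], [0.7361334716398827, -0.0320507827348266], [0.7106914940739488, 0.09560662861862156]] [0.7643 0.0406] [np.float64(0.0839816568186503), np.float64(0.12749476575506047), np.float64(0.08332889736687998), np.float64(0.13016800258100666)] 1.7620819687342975 1.7675176303853533
rack [ 0.6639 -0.325   0.012 ]
rack [ 0.5753 -0.4463  0.012 ]
rack [ 0.3897 -0.3083  0.012 ]
rack [ 0.4783 -0.188   0.012 ]
tin [0.6708 0.1799 0.034 ]
block [ 0.7026 -0.1442  0.031 ]
pale [0.7564 0.2022 0.04  ]
```

```bash
python3 - <<'E'
from h import *
im=cv2.imread("pics/top0.png")
# rectify plane z=0.081 around each lid into lid axes (s along lid, t along -x')
yl=np.array([.598,.802]);xl=np.array([.802,-.598])
def rect(c,z,yl,xl,W=90,H0=-30,H1=50,k=4):
    q=[(-W,H0),(W,H0),(W,H1),(-W,H1)]
    src=np.float32([proj("top",[*(c+yl*s/1e3-xl*t/1e3),z]) for s,t in q])
    dst=np.float32([((s+W)*k,(t-H0)*k) for s,t in q])
    o=cv2.warpPerspective(im,cv2.getPerspectiveTransform(src,dst),(2*W*k,(H1-H0)*k),flags=cv2.INTER_CUBIC)
    for s in range(-W,W,10): cv2.line(o,((s+W)*k,0),((s+W)*k,10 if s else 25),(0,0,255),1)
    return o
a=rect(np.array([.4617,-.2693]),.081,yl,xl,H0=-15,H1=40,k=4)
b=rect(np.array([.5823,-.3585]),.081,yl,xl,H0=-15,H1=40,k=4)
cv2.imwrite("pics/c3.png",np.vstack([a,b]))
E
```

```text
(no output)
```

View pics/c3.png

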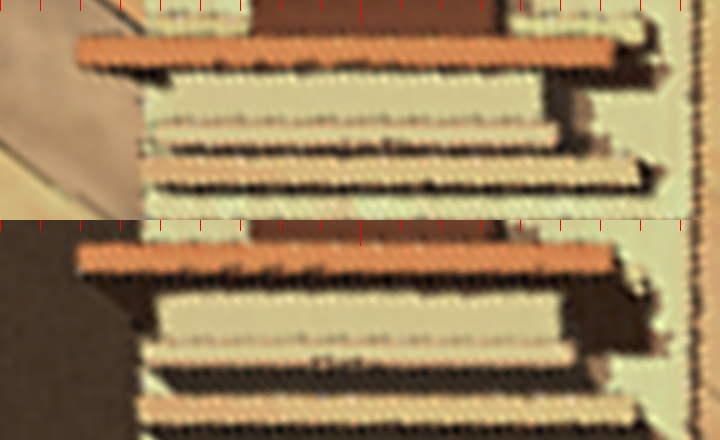

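The rectified view gives plug lengths of about 93.5 mm for the near lid and about 100.5 mm for the back lid. Next I'll measure the box mouths the same way.

```bash
python3 - <<'E'
from h import *
im=cv2.imread("pics/top0.png")
def rect(c,yaw,z=.075,W=80,H=55,k=4.5):
    yl=np.array([np.cos(yaw),np.sin(yaw)]);xl=np.array([yl[1],-yl[0]])
    q=[(-W,-H),(W,-H),(W,H),(-W,H)]
    src=np.float32([proj("top",[*(c+yl*s/1e3+xl*t/1e3),z]) for s,t in q])
    dst=np.float32([((s+W)*k,(t+H)*k) for s,t in q])
    o=cv2.warpPerspective(im,cv2.getPerspectiveTransform(src,dst),(int(2*W*k),int(2*H*k)),flags=cv2.INTER_CUBIC)
    for s in range(-W,W,10): cv2.line(o,(int((s+W)*k),0),(int((s+W)*k),10 if s else 25),(0,0,255),1)
    for s in range(-H,H,10): cv2.line(o,(0,int((s+H)*k)),(10,int((s+H)*k)),(0,0,255),1)
    return o
o=np.vstack([rect(np.array([.568,.041]),1.836),rect(np.array([.7643,.0406]),1.765)])
o=cv2.resize(o,None,fx=.6,fy=.6,interpolation=cv2.INTER_AREA); cv2.imwrite("pics/c4.png",o);print(o.shape)
E
```

```text
(594, 432, 3)
```

View pics/c4.png

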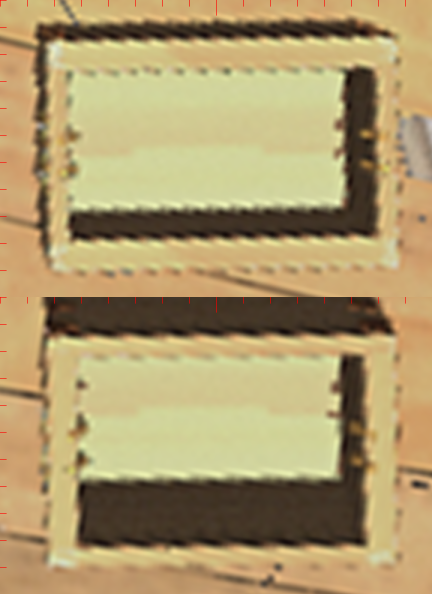

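Near box mouth is about 114 mm and the back box about 106 mm, an 8 mm difference. The near box therefore wants the longer plug, which is the back lid in the rack. Its box centre is about (0.569, 0.0435) with yaw about 0.27. I'll go for that lid.

Emit:
drive_tool(
  rows=[
    [[0, 0, -0.074], [1.4, -3.64, -0.17], 6],
    [[0, 0, -0.074], [1.4, -3.64, -0.17], 6],
    [[0, 0, -0.074], [1.4, -3.64, -0.17], 6],
    [[0, 0, -0.074], [1.4, -3.64, -0.17], 6],
    [[0, 0, -0.074], [1.4, -3.64, -0.17], 6],
    [[0, 0, -0.074], [1.4, -3.64, -0.17], 6],
    [[0, 0, -0.074], [1.4, -3.64, -0.17], 6],
    [[0, 0, -0.074], [1.4, -3.64, -0.17], 6],
  ],
)

```text
clock: 1.1
position: [0.3538, 0.2293, 0.2284]
ee_rot: [-0.0, 0.492, 0.871, -0.0]
contact_force: [0.5, 1.0, 0.1]
width: 0.0602
gripper_force: 0.0
```

Emit:
drive_tool(
  rows=[
    [[0, 0, -0.074], [1.4, -3.64, -0.17], 6],
    [[0, 0, -0.074], [1.4, -3.64, -0.17], 6],
    [[0, 0, -0.074], [1.4, -3.64, -0.17], 6],
    [[0, 0, -0.074], [1.4, -3.64, -0.17], 6],
    [[0, 0, -0.074], [1.4, -3.64, -0.17], 6],
    [[0, 0, -0.074], [1.4, -3.64, -0.17], 6],
    [[0, 0, -0.074], [1.4, -3.64, -0.17], 6],
    [[0, 0, -0.074], [1.4, -3.64, -0.17], 6],
  ],
)

```text
clock: 2.1
position: [0.4657, -0.0618, 0.2148]
ee_rot: [-0.0, 0.724, 0.689, -0.0]
contact_force: [0.0, 0.7, -0.6]
width: 0.0598
gripper_force: 0.0
```

Emit:
drive_tool(
  rows=[
    [[0, 0, -0.074], [1.4, -3.64, -0.17], 6],
    [[0, 0, -0.074], [1.4, -3.64, -0.17], 6],
    [[0, 0, -0.074], [1.4, -3.64, -0.17], 6],
    [[0, 0, -0.074], [1.4, -3.64, -0.17], 6],
    [[0, 0, -0.074], [1.4, -3.64, -0.17], 6],
    [[0, 0, -0.074], [1.4, -3.64, -0.17], 6],
    [[0, 0, -0.074], [1.4, -3.64, -0.17], 6],
    [[0, 0, -0.074], [1.4, -3.64, -0.17], 6],
  ],
)

```text
clock: 3.1
position: [0.5779, -0.3529, 0.2008]
ee_rot: [-0.0, 0.894, 0.448, -0.0]
contact_force: [0.8, -1.0, -0.3]
width: 0.0598
gripper_force: 0.0
```

Emit:
drive_tool(
  rows=[
    [[0, 0, 0], [-0.3, 0, -2], 6],
    [[0, 0, 0], [0, 0, -2.5], 6],
    [[0, 0, 0], [0, 0, -2.5], 6],
    [[0, 0, 0], [0, 0, -2.5], 6],
    [[0, 0, 0], [0, 0, -2], 6],
    [[0, 0, 0], [0, 0, -1.1], 6],
    [[0, 0, 0], [0, 0, 0], 6],
    [[0, 0, 0], [0, 0, 0], 6],
  ],
)

```text
clock: 4.1
position: [0.5753, -0.3522, 0.0764]
ee_rot: [0.001, 0.893, 0.449, 0.0]
contact_force: [-0.2, 0.2, 0.1]
width: 0.0601
gripper_force: 0.0
```

```bash
python3 - <<'E'
from h import *
a=snap("scene");b=snap("top")
a=cv2.resize(a[120:270,370:530],None,fx=3.2,fy=3.2,interpolation=cv2.INTER_CUBIC);b=cv2.resize(b[170:300,355:485],None,fx=2.2,fy=2.2,interpolation=cv2.INTER_CUBIC)
o=np.zeros((480,800,3),np.uint8);o[:480,:512]=a;o[:286,512:798]=b;cv2.imwrite("pics/g1.png",o)
E
```

```text
(no output)
```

View pics/g1.png

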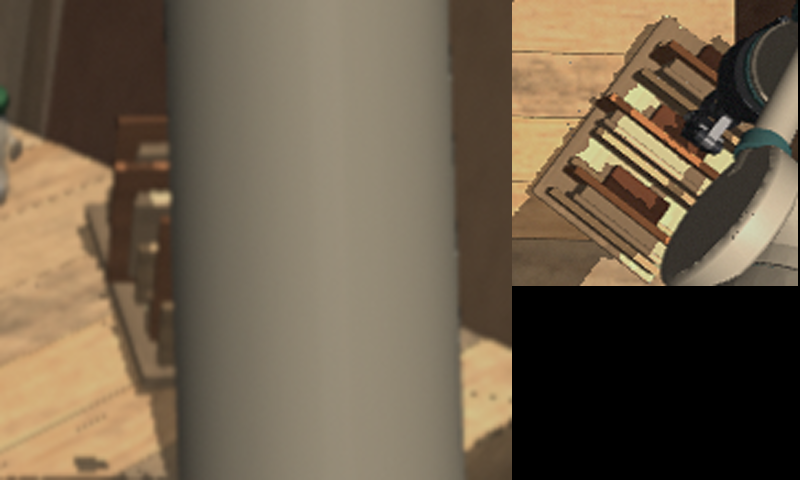

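The arm hides the lid in both views, but nothing is touching. I'll close on it.

Emit:
drive_tool(
  rows=[
    [[0, 0, 0], [0, 0, 0], 3.5],
    [[0, 0, 0], [0, 0, 0], 2],
    [[0, 0, 0], [0, 0, 0], 1],
    [[0, 0, 0], [0, 0, 0], 1],
    [[0, 0, 0], [0, 0, 0], 1],
    [[0, 0, 0], [0, 0, 0], 1],
  ],
  force=60,
)

```text
clock: 4.95
position: [0.5753, -0.3523, 0.0763]
ee_rot: [0.001, 0.893, 0.449, 0.0]
contact_force: [0.7, -0.5, 4.8]
width: 0.0255
gripper_force: 61.1
```

Emit:
drive_tool(
  rows=[
    [[0, 0, 0], [0, 0, 0.5], 1],
    [[0, 0, 0], [0, 0, 1], 1],
    [[0, 0, 0], [0, 0, 2], 1],
    [[0, 0, 0], [0, 0, 3], 1],
    [[0, 0, 0], [0, 0, 3], 1],
    [[0, 0, 0], [0, 0, 3], 1],
    [[0, 0, 0], [0, 0, 3], 1],
    [[0, 0, 0], [0, 0, 2], 1],
  ],
)

```text
clock: 5.95
position: [0.5737, -0.351, 0.252]
ee_rot: [-0.001, 0.893, 0.449, -0.0]
contact_force: [-0.1, -0.4, -2.0]
width: 0.0257
gripper_force: 60.5
```

Emit:
drive_tool(
  rows=[
    [[0, 0, 0.08], [-0.5, 2.85, 0], 1],
    [[0, 0, 0.08], [-0.5, 2.85, 0], 1],
    [[0, 0, 0.08], [-0.5, 2.85, 0], 1],
    [[0, 0, 0.08], [-0.5, 2.85, 0], 1],
    [[0, 0, 0.08], [-0.5, 2.85, 0], 1],
    [[0, 0, 0.08], [-0.5, 2.85, 0], 1],
    [[0, 0, 0.08], [-0.5, 2.85, 0], 1],
    [[0, 0, 0.08], [-0.5, 2.85, 0], 1],
  ],
)

```text
clock: 6.95
position: [0.5328, -0.1223, 0.2503]
ee_rot: [-0.002, 0.706, 0.708, -0.001]
contact_force: [0.1, 0.2, -3.1]
width: 0.0258
gripper_force: 60.5
```

Emit:
drive_tool(
  rows=[
    [[0, -0.125, 0], [0, 0, -1], 1],
    [[0, -0.125, 0], [0, 0, -1], 1],
    [[0, -0.125, 0], [0, 0, -1], 1],
    [[0, -0.125, 0], [0, 0, -1], 1],
    [[0, -0.125, 0], [0, 0, -1], 1],
    [[0, -0.125, 0], [0, 0, -1], 1],
    [[0, -0.125, 0], [0, 0, -1], 1],
    [[0, -0.125, 0], [0, 0, -1], 1],
  ],
)

```text
clock: 7.95
position: [0.538, -0.1058, 0.183]
ee_rot: [0.265, 0.638, 0.658, 0.3]
contact_force: [0.0, 1.5, -2.8]
width: 0.0257
gripper_force: 60.6
```

```bash
python3 - <<'E'
from h import *
s=manip.get_state();print({k:np.round(v,3).tolist() for k,v in s.items()})
from scipy.spatial.transform import Rotation as R
q=s["ee_rot"];print(R.from_quat([*q[1:],q[0]]).as_matrix().round(3))
E
```

```text
{'clock': 7.95, 'qpos': [-0.651, 0.071, 2.289, 1.387, 0.52, -1.859], 'qd': [-0.238, 0.17, 0.467, 1.96, 0.201, -2.174], 'effort': [0.542, -25.895, -21.388, 0.732, 0.975, 1.813], 'position': [0.538, -0.106, 0.183], 'ee_rot': [0.265, 0.638, 0.658, 0.3], 'contact_force': [0.029, 1.462, -2.824], 'moment': [-0.02, 0.683, 0.053], 'gripper_force': 60.629, 'width': 0.026}
[[-0.046  0.681  0.731]
 [ 0.998  0.007  0.057]
 [ 0.034  0.732 -0.68 ]]
```

Emit:
drive_tool(
  rows=[
    [[0, 0, 0], [0, 0, 0], 1],
    [[0, 0, 0], [0, 0, 0], 1],
    [[0, -0.05, 0], [0.4, 0, -1], 1],
    [[0, -0.05, 0], [0.4, 0, -1], 1],
    [[0, 0, 0], [0, 0, 0], 1],
  ],
)

```text
clock: 8.57
position: [0.5465, -0.1071, 0.162]
ee_rot: [0.296, 0.624, 0.644, 0.33]
contact_force: [-0.0, -0.2, -2.8]
width: 0.0257
gripper_force: 60.7
```

```bash
cat >> h.py <<'E'
from scipy.spatial.transform import Rotation as R
def st():
    s=manip.get_state(); q=s["ee_rot"]
    for k in("clock","qpos","qd","position","contact_force","moment","width","gripper_force"): print(k,np.round(s[k],3).tolist())
    print(R.from_quat([*q[1:],q[0]]).as_matrix().round(3))
E
python3 -c "
from h import *
st()"
```

```text
clock 8.575
qpos [-0.681, 0.158, 2.384, 1.818, 0.593, -2.343]
qd [0.006, -0.025, -0.033, -0.054, 0.002, 0.057]
position [0.546, -0.107, 0.162]
contact_force [-0.049, -0.155, -2.753]
moment [0.001, 0.742, 0.016]
width 0.026
gripper_force 60.692
[[-0.046  0.609  0.792]
 [ 0.998  0.003  0.055]
 [ 0.031  0.794 -0.608]]
```

Emit:
drive_tool(
  rows=[
    [[0, 0, 0], [0, -0.2, -1.4], 1],
    [[0, 0, 0], [0, -0.2, -1.4], 1],
    [[0, 0, 0], [0, -0.2, -1.4], 1],
    [[0, 0, 0], [0, -0.2, -1.4], 1],
    [[0, 0, 0], [0, -0.2, -1.4], 1],
    [[0, 0, 0], [0, -0.2, -1.4], 1],
    [[0, 0, 0], [0, 0, -1.4], 1],
    [[0, 0, 0], [0, 0, 0], 1],
  ],
)

```text
clock: 9.57
position: [0.5521, -0.1258, 0.0862]
ee_rot: [0.283, 0.627, 0.647, 0.329]
contact_force: [0.7, -0.1, -1.7]
width: 0.0258
gripper_force: 60.7
```

```bash
python3 -c "
from h import *
st()
a=snap('scene');b=snap('top')
a=cv2.resize(a[140:340,200:440],None,fx=2,fy=2);b=cv2.resize(b[140:300,230:390],None,fx=2,fy=2)
cv2.imwrite('pics/g2.png',np.hstack([a,cv2.copyMakeBorder(b,0,80,0,0,0)]))"
```

```text
clock 9.575
qpos [-0.72, 0.368, 2.439, 2.063, 0.698, -2.703]
qd [0.002, -0.011, 0.017, 0.003, 0.007, -0.006]
position [0.552, -0.126, 0.086]
contact_force [0.671, -0.131, -1.739]
moment [-0.033, 0.713, -0.02]
width 0.026
gripper_force 60.665
[[-0.053  0.626  0.778]
 [ 0.998 -0.003  0.07 ]
 [ 0.047  0.78  -0.624]]
```

View pics/g2.png

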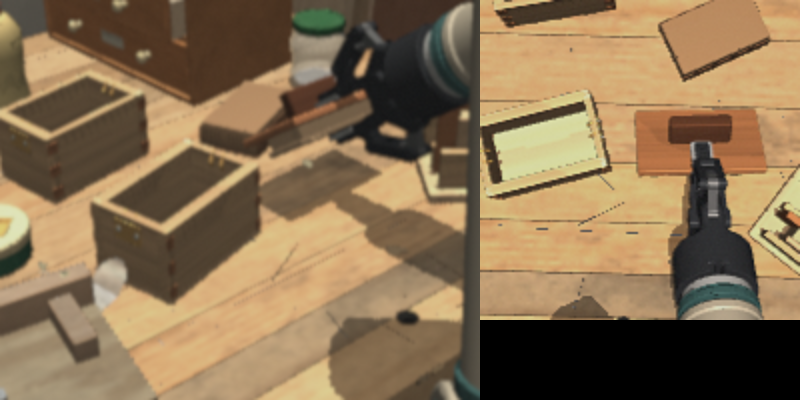

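The scene view shows the lid tilted handle-up in the gripper, and the top view shows it over clear bench between the near box and the rack. Joint 6 is at its limit, so I'll fit the arm's kinematics from the states to choose a reachable tilt and yaw.

```bash
cat > kin.py <<'E'
from h import *
from scipy.optimize import least_squares
lo=np.array([-2.89,-.75,.22,-1.18,.11,-2.7]);hi=np.array([2.89,2.08,2.7,4.32,2.71,2.7])
S=[([1.016,.277,1.506,0,1.361,-.121],[.241,.521,.241]),([-.651,.071,2.289,1.387,.52,-1.859],[.538,-.106,.183]),
([-.681,.158,2.384,1.818,.593,-2.343],[.5465,-.107,.162]),([-.72,.368,2.439,2.063,.698,-2.703],[.552,-.126,.086])]
def fk(q,p):
    L1,L2,e,h,d,x0=p
    A=R.from_euler('Z',q[0]);a=q[1];b=q[1]+q[2]
    w=A.apply([x0+L1*np.sin(a)+L2*np.sin(b)+e*np.cos(b),0,h+L1*np.cos(a)+L2*np.cos(b)-e*np.sin(b)])
    Q=A*R.from_euler('YZYZ'[:3] if 0 else 'YZY',[b,q[3],q[4]])*R.from_euler('Z',q[5])
    return w+d*Q.as_matrix()[:,2],Q
f=least_squares(lambda p:np.concatenate([np.ravel([fk(q,p)[0]-x for q,x in S]),1e-4*(p-[.4,.4,0,.2,.2,0])]),[.4,.4,0,.2,.2,0])
P=f.x
def rot(yaw,th):  # tool y=(cos yaw..)*cos th + z sin th ; tool z = out/down
    y=np.array([np.cos(yaw)*np.cos(th),np.sin(yaw)*np.cos(th),np.sin(th)]);z=np.array([np.cos(yaw)*np.sin(th),np.sin(yaw)*np.sin(th),-np.cos(th)])
    return R.from_matrix(np.column_stack([np.cross(y,z),y,z]))
def ik(x,Q,q0):
    m=.03
    s=least_squares(lambda q:np.r_[(fk(q,P)[0]-x)*5,(fk(q,P)[1].inv()*Q).as_rotvec()],np.clip(q0,lo+2*m,hi-2*m),bounds=(lo+m,hi-m))
    return s.x,np.abs(s.fun).max()
E
python3 - <<'E'
from kin import *
np.set_printoptions(precision=3,suppress=True)
print(P,np.abs(f.fun[:12]).max());print(fk(S[3][0],P)[1].as_matrix())
qs=[S[3][0],[-.2,.4,2.4,0,.2,0],[-.5,.4,2.4,1.5,.6,-2],[0,.4,2.4,-.8,.3,.8]]
for x in(.50,.55,.60):
  for y in (-.126,):
    for th in(.8,.9,1.0):
      for yaw in(-.6,-.4,-.2,0,.2):
        best=[ik(np.array([x,y,.043]),rot(yaw,th),q) for q in qs]
        ok=[b[0] for b in best if b[1]<.01]
        if ok: print(x,y,th,yaw,ok[0])
E
```

```text
[ 0.767  0.514  0.092  0.18   0.482 -0.121] 0.05944119701243289
[[-0.626 -0.054  0.778]
 [ 0.003  0.997  0.071]
 [-0.78   0.046 -0.624]]
0.5 -0.126 0.8 -0.4 [ 0.047  0.353  2.538  3.741  0.582 -1.767]
0.5 -0.126 0.8 -0.2 [-0.342  0.351  2.558  2.953  0.57  -1.51 ]
0.5 -0.126 0.8 0 [-0.684  0.358  2.506  2.219  0.605 -1.261]
0.5 -0.126 0.8 0.2 [-0.879  0.378  2.41   1.691  0.69  -1.071]
0.5 -0.126 0.9 -0.6 [ 0.433  0.468  2.528  4.284  0.832 -1.74 ]
0.5 -0.126 0.9 -0.4 [ 0.137  0.486  2.638  3.686  0.884 -1.583]
0.5 -0.126 0.9 -0.2 [-0.374  0.497  2.668  2.971  0.923 -1.576]
0.5 -0.126 0.9 0 [-0.799  0.475  2.592  2.297  0.849 -1.499]
0.5 -0.126 0.9 0.2 [-0.996  0.468  2.467  1.778  0.84  -1.312]
0.5 -0.126 1.0 -0.6 [ 0.556  0.602  2.59   4.269  1.021 -1.516]
0.5 -0.126 1.0 0 [-0.929  0.638  2.67   2.284  1.102 -1.719]
0.5 -0.126 1.0 0.2 [-1.109  0.581  2.515  1.804  0.989 -1.519]
0.55 -0.126 0.8 -0.4 [ 0.037  0.369  2.448  3.799  0.52  -1.846]
0.55 -0.126 0.8 -0.2 [-0.265  0.364  2.471  3.043  0.494 -1.529]
0.55 -0.126 0.8 0 [-0.552  0.372  2.433  2.315  0.537 -1.225]
0.55 -0.126 0.8
[... 874 characters left out ...]
.187]
0.6 -0.126 0.8 0.2 [-0.64   0.414  2.281  1.811  0.582 -0.946]
0.6 -0.126 0.9 -0.6 [ 0.293  0.48   2.352  4.284  0.735 -1.932]
0.6 -0.126 0.9 -0.4 [ 0.083  0.469  2.441  3.74   0.701 -1.736]
0.6 -0.126 0.9 -0.2 [-0.218  0.467  2.474  3.119  0.7   -1.565]
0.6 -0.126 0.9 0 [-0.515  0.47   2.437  2.501  0.702 -1.392]
0.6 -0.126 0.9 0.2 [-0.718  0.481  2.345  1.966  0.74  -1.196]
0.6 -0.126 1.0 -0.6 [ 0.37   0.57   2.409  4.209  0.915 -1.74 ]
0.6 -0.126 1.0 -0.4 [ 0.14   0.582  2.519  3.695  0.965 -1.596]
0.6 -0.126 1.0 -0.2 [-0.221  0.593  2.563  3.121  1.014 -1.571]
0.6 -0.126 1.0 0 [-0.575  0.581  2.513  2.549  0.96  -1.539]
0.6 -0.126 1.0 0.2 [-0.795  0.57   2.4    2.042  0.914 -1.389]
```

```bash
python3 - <<'E'
s=open('kin.py').read()
s=s.replace("L1,L2,e,h,d,x0=p","L1,L2,e,h,d,x0,c,g=p").replace("*R.from_euler('Z',q[5])","*R.from_euler('Z',q[5]+np.pi/2)")
s=s.replace("    return w+d*Q.as_matrix()[:,2],Q","    B=A*R.from_euler('YZ',[b,q[3]]);return w+d*Q.as_matrix()[:,2]+B.apply([c,0,0])+(B*R.from_euler('Y',q[4])).apply([g,0,0]),Q")
s=s.replace("[.4,.4,0,.2,.2,0]","[.4,.4,0,.2,.2,0,0,0]").replace("YZYZ'[:3] if 0 else 'YZY'","YZY'")
open('kin.py','w').write(s)
E
sed -n 8,18p kin.py
python3 - <<'E'
from kin import *
np.set_printoptions(precision=3,suppress=True)
print(P,f.fun)
E
```

```text
A=R.from_euler('Z',q[0]);a=q[1];b=q[1]+q[2]
    w=A.apply([x0+L1*np.sin(a)+L2*np.sin(b)+e*np.cos(b),0,h+L1*np.cos(a)+L2*np.cos(b)-e*np.sin(b)])
    Q=A*R.from_euler('YZY',[b,q[3],q[4]])*R.from_euler('Z',q[5]+np.pi/2)
    B=A*R.from_euler('YZ',[b,q[3]]);return w+d*Q.as_matrix()[:,2]+B.apply([c,0,0])+(B*R.from_euler('Y',q[4])).apply([g,0,0]),Q
f=least_squares(lambda p:np.concatenate([np.ravel([fk(q,p)[0]-x for q,x in S]),1e-4*(p-[.4,.4,0,.2,.2,0,0,0])]),[.4,.4,0,.2,.2,0,0,0])
P=f.x
def rot(yaw,th):  # tool y=(cos yaw..)*cos th + z sin th ; tool z = out/down
    y=np.array([np.cos(yaw)*np.cos(th),np.sin(yaw)*np.cos(th),np.sin(th)]);z=np.array([np.cos(yaw)*np.sin(th),np.sin(yaw)*np.sin(th),-np.cos(th)])
    return R.from_matrix(np.column_stack([np.cross(y,z),y,z]))
def ik(x,Q,q0):
    m=.03
[ 0.748  0.521  0.099  0.174  0.453 -0.094 -0.008  0.03 ] [ 0.059 -0.037  0.    -0.002 -0.001 -0.003  0.002 -0.     0.005 -0.
  0.001 -0.002  0.     0.     0.    -0.     0.    -0.    -0.     0.   ]
```

```bash
python3 - <<'E'
s=open('kin.py').read()
s=s.replace("x0,c,g=p","x0,m_,n_=p").replace("e*np.cos(b),0,h","e*np.cos(b),m_,h").replace("B.apply([c,0,0])+(B*R.from_euler('Y',q[4])).apply([g,0,0])","B.apply([0,n_,0])")
open('kin.py','w').write(s)
E
python3 - <<'E'
from kin import *
np.set_printoptions(precision=4,suppress=True)
print(P,f.fun[:12])
E
```

```text
[0.6274 0.4205 0.06   0.1378 0.353  0.0007 0.0694 0.0001] [ 0.     -0.      0.     -0.0001  0.0003 -0.0001  0.0001 -0.0004 -0.
 -0.      0.0001  0.0001]
```

```bash
python3 - <<'E'
from kin import *
np.set_printoptions(precision=2,suppress=True)
qs=[S[3][0],[-.3,.4,2.4,0,.2,0],[-.3,.4,2.4,-.8,.3,.8],[-.6,.4,2.4,1.5,.6,-2]]
for x,y in((.50,-.126),(.55,-.126),(.6,-.1),(.45,-.05),(.45,.05),(.4,-.1)):
    for th in(.8,.95):
      for yaw in(-.8,-.6,-.4,-.2,0,.2,.4,.6):
        best=[ik(np.array([x,y,.043]),rot(yaw,th),q) for q in qs]
        ok=[b[0] for b in best if b[1]<.01]
        if ok:
            mg=[np.min(np.r_[q-lo,hi-q]) for q in ok]; i=np.argmax(mg); print(x,y,th,yaw,ok[i],round(mg[i],2))
E
```

```text
0.5 -0.126 0.8 0.4 [-0.9   0.43  2.38  1.5   0.76 -2.67] 0.03
0.5 -0.126 0.8 0.6 [-0.92  0.46  2.28  1.25  0.86 -2.6 ] 0.1
0.55 -0.126 0.8 0.2 [-0.73  0.43  2.37  1.85  0.64 -2.67] 0.03
0.55 -0.126 0.8 0.4 [-0.8   0.46  2.29  1.54  0.73 -2.58] 0.12
0.55 -0.126 0.8 0.6 [-0.83  0.49  2.19  1.27  0.84 -2.51] 0.19
0.6 -0.1 0.8 0.2 [-0.59  0.45  2.31  1.97  0.58 -2.64] 0.06
0.6 -0.1 0.8 0.4 [-0.66  0.48  2.23  1.61  0.68 -2.51] 0.19
0.6 -0.1 0.8 0.6 [-0.71  0.51  2.13  1.33  0.79 -2.43] 0.27
0.6 -0.1 0.95 0.6 [-0.78  0.58  2.18  1.48  0.93 -2.67] 0.03
```

```bash
python3 - <<'E'
from kin import *
np.set_printoptions(precision=2,suppress=True)
qs=[S[3][0],[-.3,.4,2.4,0,.2,0],[-.3,.6,2,-.8,1,1.5],[-.8,.6,2.,1.2,1,-2]]
for x,y in((.55,-.126),(.58,-.13),(.45,-.08),(.4,.05)):
    for th in(.9,1.05):
      for yaw in np.arange(-2.4,2.5,.4):
        best=[ik(np.array([x,y,.043]),rot(yaw,th),q) for q in qs]
        ok=[b[0] for b in best if b[1]<.01]
        if ok:
            mg=[np.min(np.r_[q-lo,hi-q]) for q in ok]; i=np.argmax(mg); print(x,y,th,round(yaw,1),ok[i],round(mg[i],2))
E
```

```text
0.55 -0.126 0.9 -2.4 [-0.01  0.82  1.41 -0.57  1.64  2.57] 0.13
0.55 -0.126 0.9 -2.0 [ 0.08  0.73  1.63 -0.77  1.4   2.47] 0.23
0.55 -0.126 0.9 -1.6 [ 0.14  0.64  1.88 -1.02  1.13  2.45] 0.16
0.55 -0.126 0.9 0.8 [-0.88  0.57  2.1   1.14  1.03 -2.59] 0.11
0.55 -0.126 0.9 1.2 [-0.82  0.66  1.84  0.83  1.27 -2.54] 0.16
0.55 -0.126 0.9 1.6 [-0.73  0.74  1.6   0.61  1.52 -2.59] 0.11
0.55 -0.126 1.05 -2.4 [ 0.01  0.89  1.36 -0.63  1.76  2.59] 0.11
0.55 -0.126 1.05 -2.0 [ 0.12  0.81  1.6  -0.83  1.5   2.53] 0.17
0.55 -0.126 1.05 -1.6 [ 0.19  0.72  1.87 -1.11  1.24  2.57] 0.07
0.55 -0.126 1.05 1.2 [-0.87  0.73  1.84  0.89  1.38 -2.63] 0.07
0.55 -0.126 1.05 1.6 [-0.76  0.82  1.57  0.66  1.63 -2.64] 0.06
0.58 -0.13 0.9 -2.4 [-0.02  0.85  1.33 -0.57  1.68  2.54] 0.16
0.58 -0.13 0.9 -2.0 [ 0.07  0.76  1.55 -0.77  1.43  2.43] 0.27
0.58 -0.13 0.9 -1.6 [ 0.13  0.67  1.81 -1.01  1.15  2.41] 0.17
0.58 -0.13 0.9 0.8 [-0.84  0.59  2.04  1.15  1.03 -2.54] 0.16
0.58 -0.13 0.9 1.2 [-0.79  0.68  1.78  0.84  1.29 -2.5 ] 0.2
0.58 -0.13 0.9 1.6 [-0.7   0.77  1.53  0.62  1.55 -2.55] 0.15
0.58 -0.13 1.05 -2.4 [ 0.01  0.93  1.27 -0.64  1.8   2.55] 0.15
0.58 -0.13 1.05 -2.0 [ 0.11  0.83  1.52 -0.84  1.53  2.49] 0.21
0.58 -0.13 1.05 -1.6 [ 0.18  0.74  1.8  -1.11  1.25  2.52] 0.07
0.58 -0.13 1.05 0.8 [-0.9   0.67  2.05  1.22  1.14 -2.67] 0.03
0.58 -0.13 1.05 1.2 [-0.84  0.75  1.78  0.91  1.39 -2.59] 0.11
0.58 -0.13 1.05 1.6 [-0.73  0.84  1.5   0.68  1.65 -2.59] 0.11
0.45 -0.08 0.9 -2.0 [ 0.18  0.66  1.84 -0.72  1.34  2.61] 0.09
0.45 -0.08 0.9 -1.6 [ 0.27  0.58  2.06 -0.99  1.12  2.61] 0.09
0.45 -0.08 1.05 -2.0 [ 0.22  0.74  1.81 -0.77  1.45  2.67] 0.03
0.4 0.05 0.9 -1.6 [ 0.54  0.6   2.01 -0.77  1.25  2.67] 0.03
```

Emit:
drive_tool(
  rows=[
    [[0, 0.05, 0], [0, 0, 1], 1],
    [[0, 0.05, 0], [0, 0, 0], 1],
    [[0, 0, 0.07], [0, 0, 0], 1],
    [[0, 0, 0.07], [0, 0, 0], 1],
    [[0, 0, 0.07], [0, 0, 0], 1],
    [[0, 0, 0.07], [0, 0, 0], 1],
    [[0, 0, 0.07], [0, 0, 0], 1],
    [[0, 0, 0], [0, 0, 0], 1],
  ],
)

```text
clock: 10.68
position: [0.552, -0.1261, 0.0965]
ee_rot: [0.195, 0.518, 0.762, 0.336]
contact_force: [-0.2, -0.3, -2.2]
width: 0.0256
gripper_force: 60.7
```

```bash
python3 -c "
from h import *
st()"
```

```text
clock 10.675
qpos [-0.803, 0.348, 2.215, 1.293, 0.784, -2.244]
qd [0.01, -0.01, 0.03, 0.021, -0.01, -0.003]
position [0.552, -0.126, 0.097]
contact_force [-0.209, -0.344, -2.195]
moment [-0.286, 0.619, 0.014]
width 0.026
gripper_force 60.664
[[-0.387  0.659  0.645]
 [ 0.921  0.237  0.31 ]
 [ 0.051  0.714 -0.698]]
```

Emit:
drive_tool(
  rows=[
    [[0, 0, 0], [0, 0, -1], 1],
    [[0, 0, 0], [0, 0, -1], 1],
    [[0, 0, 0], [0, 0, -1], 1],
    [[0, 0, 0], [0, 0, -1], 1],
    [[0, 0, 0], [0, 0, -0.7], 1],
    [[0, 0, 0], [0, 0, -0.4], 1],
    [[0, 0, 0], [0, 0, -0.2], 1],
    [[0, 0, 0], [0, 0, 0], 1],
  ],
)

```text
clock: 11.68
position: [0.5519, -0.1248, 0.0442]
ee_rot: [0.195, 0.518, 0.762, 0.337]
contact_force: [-2.3, 1.1, 3.6]
width: 0.0255
gripper_force: 61.4
```

```bash
python3 -c "
from h import *
st()"
```

```text
clock 11.675
qpos [-0.802, 0.461, 2.268, 1.464, 0.754, -2.48]
qd [-0.002, -0.002, -0.004, -0.004, -0.001, 0.001]
position [0.552, -0.125, 0.044]
contact_force [-2.341, 1.1, 3.594]
moment [-0.046, 0.215, 0.189]
width 0.025
gripper_force 61.381
[[-0.388  0.658  0.646]
 [ 0.92   0.237  0.311]
 [ 0.052  0.715 -0.697]]
```

Emit:
drive_tool(
  rows=[
    [[0, 0, 0], [0, 0, 0], 3.8],
    [[0, 0, 0], [0, 0, 0], 3.8],
    [[0, 0, 0], [0, 0, 0], 3.8],
    [[0, 0, 0], [-0.65, -0.31, 0.6], 3.8],
    [[0, 0, 0], [-0.65, -0.31, 0.5], 3.8],
    [[0, 0, 0], [-0.8, -0.4, 0.4], 3.8],
    [[0, 0, 0], [-1.3, -0.6, 0.3], 3.8],
    [[0, 0, 0], [-1.3, -0.6, 0.3], 3.8],
  ],
)

```text
clock: 12.68
position: [0.5037, -0.148, 0.0645]
ee_rot: [0.195, 0.518, 0.762, 0.336]
contact_force: [0.3, 0.5, -0.5]
width: 0.0378
gripper_force: 0.0
```

```bash
python3 -c "
from h import *
st()
a=snap('scene');b=snap('top')
a=cv2.resize(a[140:340,200:440],None,fx=2,fy=2);b=cv2.resize(b[140:300,230:390],None,fx=2,fy=2)
cv2.imwrite('pics/g3.png',np.hstack([a,cv2.copyMakeBorder(b,0,80,0,0,0)]))"
```

```text
clock 12.675
qpos [-0.936, 0.397, 2.298, 1.318, 0.813, -2.446]
qd [-0.303, -0.09, 0.076, -0.255, 0.128, -0.023]
position [0.504, -0.148, 0.065]
contact_force [0.312, 0.476, -0.472]
moment [-0.136, 0.323, 0.034]
width 0.038
gripper_force 0.0
[[-0.387  0.659  0.645]
 [ 0.921  0.237  0.31 ]
 [ 0.052  0.714 -0.699]]
```

View pics/g3.png

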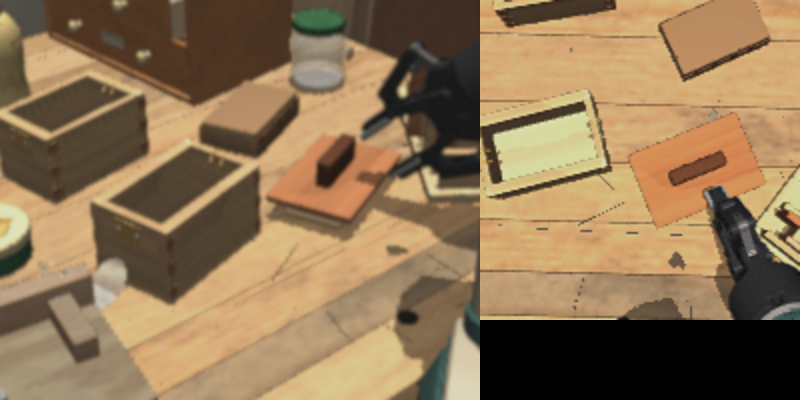

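The lid lies flat, handle up, at about (698,170) in the composite. The box is clear. I'll raise and straighten the tool, then measure the lid.

Emit:
drive_tool(
  rows=[
    [[0, 0, 0], [-1, -0.5, 2], 5],
    [[0, 0, 0], [0, 0, 3], 5],
    [[-0.052, 0.122, 0], [0, 0, 3], 5],
    [[-0.052, 0.122, 0], [0, 0, 2], 5],
    [[-0.052, 0.122, 0], [0, 0, 2], 5],
    [[-0.052, 0.122, 0], [0, 0, 1], 5],
    [[-0.052, 0.122, 0], [0, 0, 1], 5],
    [[-0.052, 0.122, 0], [0, 0, 0], 5],
  ],
)

```text
clock: 13.78
position: [0.4947, -0.1495, 0.1922]
ee_rot: [-0.003, 0.566, 0.823, 0.037]
contact_force: [-0.4, 0.9, -1.5]
width: 0.0497
gripper_force: 0.0
```

```bash
cat > lid.py <<'E'
from h import *
def lid(b,z=.027,roi=(140,300,280,440)):
    r0,r1,c0,c1=roi; sub=cv2.cvtColor(b[r0:r1,c0:c1],cv2.COLOR_BGR2HSV)
    o=cv2.inRange(sub,(3,115,110),(15,255,255))
    return o
E
python3 - <<'E'
from h import *
st()
b=snap("top","t3.png")
hsv=cv2.cvtColor(b,cv2.COLOR_BGR2HSV)
for u,v in [(312,220),(345,230),(340,215),(346,224),(355,210),(320,245),(346,170)]: print(u,v,hsv[v,u])
E
```

```text
clock 13.775
qpos [-0.48, 0.217, 1.72, 0.08, 1.203, -0.875]
qd [0.602, 0.367, -0.569, -0.997, 0.753, 1.072]
position [0.495, -0.149, 0.192]
contact_force [-0.42, 0.88, -1.545]
moment [0.017, 0.002, -0.0]
width 0.05
gripper_force 0.0
[[-0.359  0.933  0.037]
 [ 0.932  0.356  0.065]
 [ 0.047  0.058 -0.997]]
312 220 [ 13 153 205]
345 230 [ 12 145  74]
340 215 [ 13 157 172]
346 224 [126  53  24]
355 210 [128  22  46]
320 245 [ 14 148 207]
346 170 [ 14 125 147]
```

```bash
python3 - <<'E'
from h import *
g=cv2.imread("pics/g3.png")[:320,480:]; hsv=cv2.cvtColor(g,cv2.COLOR_BGR2HSV)
for x,y in [(190,150),(230,140),(170,200),(270,180),(100,230),(300,60)]: print(hsv[y,x])
m=cv2.inRange(hsv,(5,135,150),(11,255,255))
n,l,s,c=cv2.connectedComponentsWithStats(cv2.morphologyEx(m,cv2.MORPH_OPEN,np.ones((3,3))))
i=1+np.argmax(s[1:,4]);print(s[i],c[i])
p=np.argwhere(l==i)[:,::-1]
P=np.array([onz("top",230+(u+.5)/2-.5,140+(v+.5)/2-.5,.027)[:2] for u,v in p])
print(cv2.minAreaRect((P*1000).astype(np.float32)))
k=cv2.inRange(hsv,(0,60,20),(12,255,115)); n,l,s,c=cv2.connectedComponentsWithStats(k)
for i in range(1,n):
    if s[i,4]>300:
        p=np.argwhere(l==i)[:,::-1]; P=np.array([onz("top",230+(u+.5)/2-.5,140+(v+.5)/2-.5,.055)[:2] for u,v in p]); print(s[i],cv2.minAreaRect((P*1000).astype(np.float32)))
E
```

```text
[ 13 152 213]
[ 13 153 214]
[ 13 154 214]
[ 14 148 214]
[ 16  92 155]
[ 16 116 213]Traceback (most recent call last):
  File "<stdin>", line 6, in <module>
    return _wrapfunc(a, 'argmax', axis=axis, out=out, **kwds)
    return bound(*args, **kwds)
ValueError: attempt to get argmax of an empty sequence
```

```bash
python3 - <<'E'
from h import *
g=cv2.imread("pics/g3.png")[:320,480:]; hsv=cv2.cvtColor(g,cv2.COLOR_BGR2HSV)
def rep(m,z,mn):
    n,l,s,c=cv2.connectedComponentsWithStats(cv2.morphologyEx(m,cv2.MORPH_OPEN,np.ones((3,3))))
    for i in range(1,n):
        if s[i,4]<mn: continue
        p=np.argwhere(l==i)[:,::-1]
        P=np.array([onz("top",230+(u+.5)/2-.5,140+(v+.5)/2-.5,z)[:2] for u,v in p])
        print(s[i],cv2.minAreaRect((P*1000).astype(np.float32)))
print("lid");rep(cv2.inRange(hsv,(8,134,160),(14,255,255)),.027,1500)
print(hsv[165,220],hsv[155,215])
print("handle");rep(cv2.inRange(hsv,(0,80,20),(14,255,125)),.055,200)
E
```

```text
lidTraceback (most recent call last):
  File "<stdin>", line 10, in <module>
  File "<stdin>", line 8, in rep
  File "h.py", line 8, in onz
    o,d=ray(n,u,v); return o+d*(z-o[2])/d[2]
        ~~~^^^^^^^
  File "h.py", line 6, in ray
    K,V=cal(n); d=np.linalg.inv(K)@[u,v,1]; d=V[:3,:3].T@(d*[1,-1,-1]); return -V[:3,:3].T@V[:3,3],d
        ~~~^^^
  File "h.py", line 4, in cal
    c=eyes.get_calibration(n); return np.array(c["camera_matrix"]),np.array(c["view"])
ValueError: time passes only in moves, steps and waits
```

```bash
sed -i 's/^def cal(n):/import functools\n@functools.cache\ndef cal(n):/' h.py; cat > meas.py <<'E'
from h import *
def rep(hsv,lo,hi,z,mn,off,k=1):
    m=cv2.morphologyEx(cv2.inRange(hsv,lo,hi),cv2.MORPH_OPEN,np.ones((3,3)))
    n,l,s,c=cv2.connectedComponentsWithStats(m)
    for i in range(1,n):
        if s[i,4]<mn: continue
        p=np.argwhere(l==i)[:,::-1]
        P=np.array([onz("top",off[0]+(u+.5)/k-.5,off[1]+(v+.5)/k-.5,z)[:2] for u,v in p])
        print(s[i],cv2.minAreaRect((P*1000).astype(np.float32)))
E
python3 - <<'E'
from meas import *
g=cv2.imread("pics/g3.png")[:320,480:]; hsv=cv2.cvtColor(g,cv2.COLOR_BGR2HSV)
print("lid");rep(hsv,(8,134,160),(14,255,255),.027,1500,(230,140),2)
print("handle");rep(hsv,(0,80,20),(14,255,125),.055,200,(230,140),2)
E
```

```text
lid
[ 148  113  136  114 7623] ((548.2430419921875, -126.5411376953125), (88.28539276123047, 132.21432495117188), 23.790666580200195)
handle
[212  54  45  21 216] ((662.77783203125, -142.31874084472656), (6.44903039932251, 53.61698532104492), 25.60725212097168)
[189 152  57  34 893] ((547.91259765625, -125.85018920898438), (17.800893783569336, 64.34435272216797), 23.288103103637695)
```

Emit:
drive_tool(
  rows=[
    [[0, 0, 0], [0, 0, 0], 4.5],
    [[0, 0, 0], [0, 0, 0], 4.5],
  ],
)

```text
clock: 14.08
position: [0.4931, -0.1491, 0.1899]
ee_rot: [-0.004, 0.566, 0.823, 0.04]
contact_force: [-0.6, 0.5, -1.3]
width: 0.0449
gripper_force: 0.0
```

```bash
cat > corr.py <<'E'
from h import *
import sys
def corr(yaw,xyz):
    s=manip.get_state();q=s["ee_rot"];C=R.from_quat([*q[1:],q[0]])
    y=np.array([np.cos(yaw),np.sin(yaw),0]);z=np.array([0,0,-1.]);T=R.from_matrix(np.column_stack([np.cross(y,z),y,z]))
    print("turn",(T*C.inv()).as_rotvec().round(4),"shift cm",((np.array(xyz)-s["position"])*100).round(2),"F",np.round(s["contact_force"],1),"q",np.round(s["qpos"],2),"t",s["clock"],s["width"])
corr(float(sys.argv[1]),[float(v) for v in sys.argv[2:5]])
E
python3 corr.py .41 .548 -.126 .12
```

```text
turn [-0.0709  0.0363  0.0441] shift cm [ 5.49  2.31 -6.99] F [-0.6  0.5 -1.3] q [-0.48  0.22  1.73  0.09  1.2  -0.88] t 14.075 0.044884249611105195
```

Emit:
drive_tool(
  rows=[
    [[-0.018, 0.009, 0.011], [1.37, 0.58, -1.75], 4.5],
    [[-0.018, 0.009, 0.011], [1.37, 0.58, -1.75], 4.5],
    [[-0.018, 0.009, 0.011], [1.37, 0.58, -1.75], 4.5],
    [[-0.018, 0.009, 0.011], [1.37, 0.58, -1.75], 4.5],
    [[0, 0, 0], [0, 0, 0], 4.5],
    [[0, 0, 0], [0, 0, 0], 4.5],
  ],
)

```text
clock: 14.82
position: [0.5494, -0.1259, 0.1206]
ee_rot: [0.001, 0.548, 0.837, -0.001]
contact_force: [-0.8, -0.8, 0.5]
width: 0.0449
gripper_force: 0.0
```

```bash
python3 corr.py .41 .548 -.126 .044
```

```text
turn [ 0.003   0.0008 -0.0015] shift cm [-0.14 -0.01 -7.66] F [-0.8 -0.8  0.5] q [-0.35  0.35  1.71 -0.    1.07 -0.76] t 14.825 0.044939854965353625
```

Emit:
drive_tool(
  rows=[
    [[0, 0, 0], [-0.14, 0, -2], 4.5],
    [[0, 0, 0], [0, 0, -2], 4.5],
    [[0, 0, 0], [0, 0, -2], 4.5],
    [[0, 0, 0], [0, 0, -1], 4.5],
    [[0, 0, 0], [0, 0, -0.5], 3],
    [[0, 0, 0], [0, 0, 0], 2],
    [[0, 0, 0], [0, 0, 0], 1],
    [[0, 0, 0], [0, 0, 0], 0.5],
  ],
  force=70,
)

```text
clock: 15.82
position: [0.5485, -0.1263, 0.0464]
ee_rot: [0.002, 0.548, 0.836, -0.001]
contact_force: [-0.0, -0.0, 2.2]
width: 0.0145
gripper_force: 70.4
```

Emit:
drive_tool(
  rows=[
    [[0, 0, 0], [0, 0, 0], 0.5],
    [[0, 0, 0], [0, 0, 0], 0.5],
    [[0, 0, 0], [0, 0, 0], 0.5],
  ],
)

```text
clock: 16.2
position: [0.5485, -0.1263, 0.0464]
ee_rot: [0.002, 0.548, 0.836, -0.001]
contact_force: [0.4, 0.1, 6.1]
width: 0.0146
gripper_force: 70.9
```

Emit:
drive_tool(
  rows=[
    [[0, 0, 0], [0, 0, 1], 0.5],
    [[0, 0, 0], [0, 0, 2], 0.5],
    [[0, 0, 0], [0, 0, 3], 0.5],
    [[0, 0, 0], [0, 0, 3], 0.5],
    [[0, 0, 0], [0, 0, 3], 0.5],
    [[0, 0, 0], [0, 0, 1], 0.5],
  ],
)

```text
clock: 16.95
position: [0.5484, -0.1263, 0.1772]
ee_rot: [0.003, 0.548, 0.836, -0.001]
contact_force: [0.2, -0.4, -2.6]
width: 0.0145
gripper_force: 69.8
```

Emit:
drive_tool(
  rows=[
    [[0, 0, -0.02], [0.3, 2.4, 0], 0.5],
    [[0, 0, -0.02], [0.3, 2.4, 0], 0.5],
    [[0, 0, -0.02], [0.3, 2.4, 0], 0.5],
    [[0, 0, -0.02], [0.3, 2.4, 0], 0.5],
    [[0, 0, -0.02], [0.3, 2.4, 0], 0.5],
    [[0, 0, -0.02], [0.3, 2.4, 0], 0.5],
    [[0, 0, -0.016], [0.27, 2.6, 0], 0.5],
    [[0, 0, 0], [0, 0, 0], 0.5],
  ],
)

```text
clock: 17.95
position: [0.5677, 0.0455, 0.1744]
ee_rot: [0.0, 0.603, 0.798, -0.002]
contact_force: [-0.1, -0.3, -2.4]
width: 0.0146
gripper_force: 69.7
```

```bash
python3 corr.py .274 .569 .044 .1534; python3 - <<'E'
from meas import *
z=manip.get_state()["position"][2]-.0234+.004
b=snap("top","t4.png");hsv=cv2.cvtColor(b,cv2.COLOR_BGR2HSV)[150:270,190:330]
print(z);rep(hsv,(6,134,120),(14,255,255),z,300,(190,150))
E
```

```text
turn [ 0.0024 -0.0018 -0.0032] shift cm [ 0.13 -0.15 -2.1 ] F [-0.1 -0.3 -2.4] q [-0.04  0.31  1.62 -0.    1.2  -0.32] t 17.95 0.014594199565175004
0.154958245518481
[ 69  29  30  49 769] ((577.2435913085938, 3.6634044647216797), (92.64179229736328, 54.920562744140625), 1.5011800527572632)
```

Emit:
drive_tool(
  rows=[
    [[0, 0, 0], [0.13, -0.15, -1], 0.5],
    [[0, 0, 0], [0, 0, -1], 0.5],
    [[0, 0, 0], [0, 0, -1], 0.5],
    [[0, 0, 0], [0, 0, -1], 0.5],
    [[0, 0, 0], [0, 0, -0.8], 0.5],
    [[0, 0, 0], [0, 0, 0], 0.5],
  ],
)

```text
clock: 18.75
position: [0.5694, 0.0424, 0.1268]
ee_rot: [0.001, 0.604, 0.797, -0.001]
contact_force: [-0.5, -0.4, -1.9]
width: 0.0143
gripper_force: 69.7
```

Emit:
drive_tool(
  rows=[
    [[0, 0, 0], [0, 0, -0.2], 0.5],
    [[0, 0, 0], [0, 0, -0.2], 0.5],
    [[0, 0, 0], [0, 0, -0.2], 0.5],
    [[0, 0, 0], [0, 0, 0], 0.5],
  ],
)

```text
clock: 19.25
position: [0.5698, 0.0424, 0.1216]
ee_rot: [0.001, 0.604, 0.797, -0.001]
contact_force: [-0.1, -0.2, -2.2]
width: 0.0145
gripper_force: 69.7
```

```bash
python3 corr.py .274 .569 .044 .1154
```

```text
turn [ 0.003   0.0009 -0.0008] shift cm [-0.08  0.16 -0.62] F [-0.1 -0.2 -2.2] q [-0.05  0.36  1.7  -0.    1.08 -0.32] t 19.25 0.014475106000427127
```

Emit:
drive_tool(
  rows=[
    [[0, 0, 0], [-0.08, 0.16, 0], 0.5],
    [[0, 0, 0], [0, 0, -0.2], 0.5],
    [[0, 0, 0], [0, 0, -0.2], 0.5],
    [[0, 0, 0], [0, 0, 0], 0.5],
  ],
)

```text
clock: 19.75
position: [0.5689, 0.044, 0.1174]
ee_rot: [0.001, 0.604, 0.797, -0.001]
contact_force: [0.1, -0.2, -2.7]
width: 0.0144
gripper_force: 69.7
```

```bash
python3 corr.py .274 .569 .044 .1154
```

```text
turn [ 0.003   0.0005 -0.0008] shift cm [ 0.01  0.   -0.2 ] F [ 0.1 -0.2 -2.7] q [-0.04  0.37  1.7  -0.    1.07 -0.32] t 19.75 0.014373647974135085
```

Emit:
drive_tool(
  rows=[
    [[0, 0, 0], [0, 0, -0.2], 0.5],
    [[0, 0, 0], [0, 0, 0], 0.5],
  ],
)

```text
clock: 20.0
position: [0.569, 0.044, 0.1155]
ee_rot: [0.001, 0.604, 0.797, -0.001]
contact_force: [-0.9, 0.4, -2.1]
width: 0.0143
gripper_force: 69.7
```

Emit:
drive_tool(
  rows=[
    [[0, 0, 0], [0, 0, -0.2], 0.5],
    [[0, 0, 0], [0, 0, 0], 0.5],
  ],
)

```text
clock: 20.25
position: [0.5692, 0.044, 0.1136]
ee_rot: [0.001, 0.604, 0.797, -0.001]
contact_force: [0.1, 0.7, -2.0]
width: 0.0145
gripper_force: 69.8
```

Emit:
drive_tool(
  rows=[
    [[0, 0, 0], [0, 0, -0.1], 0.5],
    [[0, 0, 0], [0, 0, 0], 0.5],
  ],
)

```text
clock: 20.5
position: [0.5693, 0.044, 0.113]
ee_rot: [0.002, 0.604, 0.797, -0.001]
contact_force: [-0.4, 0.4, -0.1]
width: 0.0145
gripper_force: 70.2
```

Emit:
drive_tool(
  rows=[
    [[0, 0, 0], [0, 0, -0.2], 0.5],
    [[0, 0, 0], [0, 0, 0], 0.5],
  ],
)

```text
clock: 20.75
position: [0.5694, 0.044, 0.1105]
ee_rot: [0.002, 0.604, 0.797, -0.001]
contact_force: [0.8, 0.6, -1.5]
width: 0.0143
gripper_force: 69.8
```

Emit:
drive_tool(
  rows=[
    [[0, 0, 0], [0, 0, -0.2], 0.5],
    [[0, 0, 0], [0, 0, 0], 0.5],
  ],
)

```text
clock: 21.0
position: [0.5691, 0.044, 0.1081]
ee_rot: [0.001, 0.604, 0.797, -0.001]
contact_force: [1.5, 1.4, -4.2]
width: 0.0142
gripper_force: 69.5
```

Emit:
drive_tool(
  rows=[
    [[0, 0, 0], [0, 0, -0.2], 0.5],
    [[0, 0, 0], [0, 0, 0], 0.5],
  ],
)

```text
clock: 21.25
position: [0.5688, 0.044, 0.1062]
ee_rot: [0.001, 0.604, 0.797, -0.001]
contact_force: [1.3, -0.2, -4.1]
width: 0.0146
gripper_force: 69.6
```

Emit:
drive_tool(
  rows=[
    [[0, 0, 0], [0, 0, -0.2], 0.5],
    [[0, 0, 0], [0, 0, 0], 0.5],
  ],
)

```text
clock: 21.5
position: [0.5688, 0.0439, 0.1044]
ee_rot: [0.001, 0.604, 0.797, -0.001]
contact_force: [0.5, -0.8, -4.2]
width: 0.0146
gripper_force: 69.7
```

Emit:
drive_tool(
  rows=[
    [[0, 0, 0], [0, 0, -0.2], 0.5],
    [[0, 0, 0], [0, 0, 0], 0.5],
  ],
)

```text
clock: 21.75
position: [0.5691, 0.044, 0.1031]
ee_rot: [0.001, 0.604, 0.797, -0.001]
contact_force: [-1.5, 0.3, 0.0]
width: 0.0145
gripper_force: 70.3
```

Emit:
drive_tool(
  rows=[
    [[0, 0, 0], [0, 0, -0.2], 0.5],
    [[0, 0, 0], [0, 0, 0], 0.5],
  ],
)

```text
clock: 22.0
position: [0.5695, 0.0439, 0.1027]
ee_rot: [0.002, 0.604, 0.797, -0.0]
contact_force: [-2.6, 0.2, 10.4]
width: 0.0143
gripper_force: 71.5
```

Emit:
drive_tool(
  rows=[
    [[0, 0, 0], [0, 0, -0.15], 0.5],
    [[0, 0, 0], [0, 0, 0], 0.5],
  ],
)

```text
clock: 22.25
position: [0.5696, 0.0439, 0.1024]
ee_rot: [0.002, 0.604, 0.797, -0.0]
contact_force: [-5.2, -0.4, 16.5]
width: 0.0144
gripper_force: 72.4
```

Emit:
drive_tool(
  rows=[
    [[0, 0, 0], [0, 0, 0.3], 0.5],
    [[0, 0, 0], [0, 0, 0], 3],
    [[0, 0, 0], [0, 0, 0], 4.5],
    [[0, 0, 0], [0, 0, 0], 4.5],
    [[0, 0, 0], [0, 0, 1], 4.5],
    [[0, 0, 0], [0, 0, 3], 4.5],
    [[0, 0, 0], [0, 0, 4], 4.5],
    [[0, 0, 0], [0, 0, 4], 4.5],
  ],
)

```text
clock: 23.25
position: [0.5692, 0.044, 0.2239]
ee_rot: [0.002, 0.604, 0.797, -0.001]
contact_force: [0.4, -0.1, -0.1]
width: 0.0449
gripper_force: 0.0
```

Emit:
drive_tool(
  rows=[
    [[0, 0, 0], [-3, -5, 3], 4.5],
    [[0, 0, 0], [-3, -5, 3], 4.5],
    [[0, 0, 0], [-3, -5, 2], 4.5],
    [[0, 0, 0], [-3, -5, 2], 4.5],
    [[0, 0, 0], [-3, -5, 0], 4.5],
    [[0, 0, 0], [0, -5, 0], 4.5],
    [[0, 0, 0], [0, 0, 0], 4.5],
  ],
)

```text
clock: 24.12
position: [0.4216, -0.2545, 0.3198]
ee_rot: [0.002, 0.605, 0.796, -0.001]
contact_force: [-0.2, 0.6, -0.2]
width: 0.0451
gripper_force: 0.0
```

```bash
python3 - <<'E'
from meas import *
st()
a=snap("scene");b=snap("top","t5.png");hsv=cv2.cvtColor(b,cv2.COLOR_BGR2HSV)[150:270,190:330]
rep(hsv,(6,134,120),(14,255,255),.083,300,(190,150))
c=[proj("top",[*np.array([.5692,.044])+s*.065*np.array([-.271,.963])+t*.043*np.array([.963,.271]),.075]) for s,t in((1,1),(1,-1),(-1,-1),(-1,1))]
print(np.round(c,1).tolist())
a=cv2.resize(a[160:320,200:420],None,fx=2,fy=2);b=cv2.resize(b[150:310,190:440],None,fx=1.4,fy=1.4)
b=cv2.copyMakeBorder(b,0,320-b.shape[0],0,0,0)
cv2.imwrite("pics/g5.png",np.hstack([a,b]))
E
```

```text
clock 24.125
qpos [-0.683, 0.112, 1.528, -0.003, 1.498, -0.953]
qd [0.055, -0.018, 0.03, 0.041, 0.034, 0.019]
position [0.422, -0.255, 0.32]
contact_force [-0.189, 0.634, -0.233]
moment [0.012, 0.012, 0.033]
width 0.045
gripper_force 0.0
[[-0.267  0.964  0.002]
 [ 0.964  0.267 -0.005]
 [-0.005  0.    -1.   ]]
[  34   34   68   54 2210] ((569.930419921875, 43.439292907714844), (87.37218475341797, 130.4630889892578), 15.702393531799316)
[[224.1, 198.7], [232.9, 238.2], [293.4, 222.9], [283.8, 183.9]]
```

View pics/g5.png

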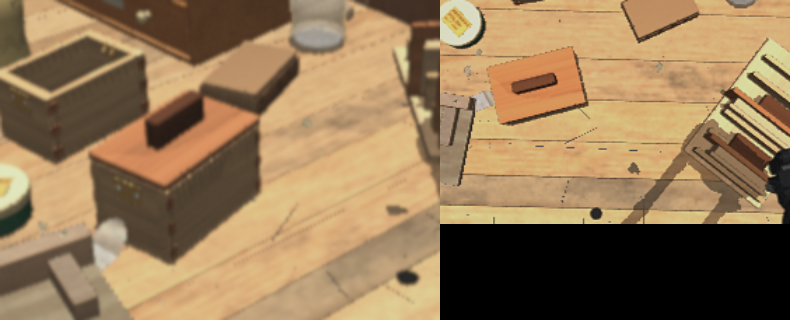

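The lid sits flush and level on the near box, centred within about 1 mm. The other two lids are still standing in the rack.

```bash
python3 -c "
from rig import job
print(job.sign_off())"
```

```text
the job is handed in; nothing more can be done
None
```

The nearer box is closed with the back lid from the rack, pressed flush on the rim and centred within about 1 mm; the other two lids were never moved from the rack, and the job is handed in at about 24 s with no verdict returned.

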